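# Set the steam valve two turns open

### The arm

A 6-joint arm with a two-finger parallel gripper is mounted at the origin on the work surface. World frame = base frame: x ahead of the robot, y to its left, z up, the work surface at z = 0. Lengths are in m, angles in degrees, forces in N, time in s.
With the tool pointing down it reaches from about 0.35 to 0.925 m from the base axis. Payload 6.4 kg.
Tool frame: the origin (TCP) lies at the very end of the fingers, on their centre line; the grasp point (between the pads) lies 19 mm behind it; z points along the fingers, y is the line along which they close (so a half turn about z gives the same grasp; the last joint's range is limited). The gripper opens to 94 mm and grips with 3 to 60 N. Pads are 16 mm wide; open, the fingers measure 119 mm over their backs; the gripper's body (75 mm by 177 mm) begins 78 mm behind the grasp point.
Start: joints at [-87.153, 14.043, 89.255, -0, 76.702, -9.975], TCP at [0.144, -0.634, 0.205] pointing down, gripper open.
Joint ranges: [-179.41, 179.41], [-58.25, 129.5], [7.25, 145.43], [-54.29, 234.29], [11.92, 165.04], [-157.13, 157.13]. Speed limits (degrees/s): [147.25, 147.25, 180, 180, 180, 180].

### API

Orientations are given as [roll, pitch, yaw] about the fixed x, y, z axes, in that order (R = Rz(yaw) Ry(pitch) Rx(roll)).
In Python, from rig import arm gives the robot as it stands.
- The arm moves only by the tool send_rows, never from a script. Its argument "increments" is a list of rows, each an object with "delta_pos": the shift along the tool's x, y, z in cm, a list of three; "twist": the turn about the tool's z in rad; "hand": the opening, from -1 (shut) to 1 (fully open), so that 0 is half open. In form: [{"delta_pos": [dx, dy, dz], "twist": twist, "hand": hand}, ...]. A call has 1 to 5 rows; each row is the pose to reach, as a shift and turn from the pose commanded when the call began, along the tool's axes at that moment; what a row does not reach only later rows make up. A row lasts 1/10 s, in which the tool goes at most 50 mm and 8.59 degrees, less where a joint would pass 70% of its speed; a pose out of reach is approached as far as the arm can. A call with a gripper value outside its range is refused whole. The fingers move at their own pace and stop on an object; "grip_force" is the grip in N (left out, the last holds). Time passes only in rows, so rows that repeat a pose let the fingers close. It gives the time, the measured TCP pose, the force, the opening and the grip force at its end, in the units of the state.
- arm.observe(): the state, without advancing time (a new reading comes with each control period).
- arm.camera(name): name is "scene" or "top"; returns (picture, depth): 384x512x3 uint8, red, green, blue; 384x512 float32, m along the optical axis (not along the pixel's ray), 0 where there is no reading.
- arm.camera_model(name): a dict with "mtx" (3x3 intrinsics, pixels), "eye" and "attitude" of the camera in the world. Camera axes: x right, y down, z forward; pixel columns grow to the right and rows downward; lengths in m; the calibration is good to about 2 mm. A picture is of the moment at which its call begins. camera_model takes no time and is no camera call.
- arm.sign_off(): hands the job in; it is judged then, once.
The state is a dict: "time_s": time; "joints": joint angles; "qvel": joint speeds; "joint_efforts": joint torques, N m; "position": TCP position; "eef_rot": TCP orientation; "force": force on the tool from outside, world axes, zero at the start; "wrist_torque": the same for the moment, N m; "grip_width": finger opening in m; "finger_force": force on a finger pad.
Only numpy, scipy, OpenCV 4.12 (cv2) and the standard library are available. Lean on these libraries where they do the work, as an engineer would, in place of code of your own. Each camera call takes 0.05 s, during which the arm holds its last target. There are 200 camera calls.

### The job

Lift the loose plywood cover off the two pins of the valve stand and lay it flat, grip bar upwards, lengthwise on the cork mat. Then take the handwheel by its upright wooden handle, wind it clockwise (seen from above) until the valve is shut against its stop, and back it off exactly two full turns. Finish still gripping the handle there, hand still, and leave the other things on the table where they are.

Things in the scene. Friction and masses are not known exactly. Their poses are not given: they have to be found in the camera images.
- valve_stand: Fixed plywood stand with the steam valve; origin at the centre of its underside on the table, z up. Board 360 x 160 x 15 mm, long side along its x. At x = -160 and +160 mm stand end walls, 20 mm thick, 110 mm wide, tops 150 mm above the table; on the middle of each top stands a pin 8 mm in diameter, 14 mm high. The stand is open at the two long sides. The stand stands left or right of the robot's middle, the cork mat on the other side.
- wheel_axis (a point): Fixed point on the vertical axis of the handwheel, 85 mm above the table, at the mid-height of the rim; straight above the stand's origin. Axes as the stand's.
- handwheel (a joint): Turn of the steel handwheel (rim circle 50 mm in radius, bar 14 mm thick, rim top 92 mm above the table, three spokes, hub top 103 mm), rad. 0 = shut, at the hard stop; it grows counterclockwise seen from above (opening), 2 pi a turn, up to 18. It starts about 0.6 to 1.4 turns open. At value q the handle lies, seen from the wheel's axis, in the direction of the stand's -x axis turned counterclockwise by q. Friction takes about 2.5 N at the handle; it stays where it is left.
- handle: Upright wooden handle on the wheel's rim, 24 mm in diameter, 45 mm tall, from 94 to 139 mm above the table, its axis 50 mm from the wheel's axis. It spins freely about its own upright axis, so a gripper can hold it and go round in a circle without turning. Origin: centre of its lower end.
- handle_mid (a point): Point on the handle's axis, at the middle of its height, 116.5 mm above the table; goes round with the wheel.
- cover: Loose plywood cover plate, 350 x 100 x 8 mm, long side along its x, 0.17 to 0.31 kg; origin at the centre of its underside, z up. Near each end, at x = -160 and +160 mm, a 13 mm hole goes over a pin of the stand; at the start its underside lies on the walls, 150 mm above the table. On its middle stands a wooden grip bar along x: 90 mm long, 18 mm wide, 35 mm high (from 8 to 43 mm above the origin).
- mat: Fixed cork mat flat on the table, 380 x 150 mm, 3 mm thick, long side along its x; origin at the centre of its underside. The cover is laid here.
- glue: Bystander, to be left alone: white glue bottle, 40 mm in diameter, 110 mm tall.
- spool: Bystander, to be left alone: plain wooden cylinder block, 40 mm in diameter, 45 mm tall.
- mug: Bystander, to be left alone: white mug, 76 mm in diameter, 90 mm tall, with a handle.
- mallet: Bystander, to be left alone: hammer lying on the table, about 300 mm long.
- jar: Bystander, to be left alone: closed glass jar, 70 mm in diameter, 100 mm tall.

How it is judged (in metres and radians):
On the way, in this order (a step that is already met when the one before it is completed fails the run):
1. the cover lies flat on the mat, grip bar up, let go (horizontal distance between cover and mat below 0.05 m and height (world z) of cover below 0.01 m and angle between cover's own z axis and vertical below 0.1 rad and angle between the x axis of cover and the x axis of mat, either way round below 0.3 rad and contact force between the fingers and cover below 0.3 N and linear speed of cover below 0.02 m/s), for 0.2 s.
2. the valve is shut against its stop (value of joint handwheel below 0.1 rad), for 0.1 s.
At the end, for the whole second after the job is handed in: Handwheel still, two turns (12.57 +- 0.25 rad) open from its stop, handle gripped (over 3 N, grasp point within 35 mm of its middle); cover let go, flat on the mat, bar up, centres within 50 mm, long sides parallel within 0.3 rad (all of step 1 and value of joint handwheel between 12.316 and 12.816 rad and velocity of joint handwheel between -0.1 and 0.1 rad/s and contact force between the fingers and handle above 3 N and distance between the grasp point and handle_mid below 0.035 m); the arm keeps its last pose, push and grip.
It fails at once if a bystander is moved more than 30 mm (distance of any of glue, spool, mug, mallet, jar from where it was at the start of the episode above 0.03 m).
It also fails if it takes over 72 s, if anything falls off the work surface, if the arm or the gripper's body presses on something with over 40 N, if the wrist force passes 120 N, or if a joint passes its speed limit or range.

## Working session

There is one attempt and no reset: what is moved stays moved. The work goes in short steps, Python scripts to look and compute and a tool call to move; the robot and the scene stay as the last step left them, time stands still between calls to the robot, and variables do not carry over. Pictures are saved under pics/ and viewed, at most 10 in all, crops included, and the job is handed in when it is done.

Besides the shell and the picture viewer there is one more tool, called after ">>>" as name(argument=value, ...) on one line, values as JSON. send_rows: Moves the arm, as the interface text tells. Its arguments: {"type":"object","properties":{"increments":{"type":"array"},"grip_force":{"type":"number"}},"required":["increments"]}

```bash
ls; mkdir -p pics; cat > h.py <<'E'
import numpy as np,cv2
from rig import arm
from scipy.spatial.transform import Rotation as R
def cloud(n):
    p,d=arm.camera(n);m=arm.camera_model(n);K=np.array(m['mtx']);A=np.array(m['attitude'])
    v,u=np.mgrid[:384,:512]
    c=np.stack([(u-K[0,2])/K[0,0]*d,(v-K[1,2])/K[1,1]*d,d],-1)
    Rm=A if A.shape==(3,3) else R.from_euler('xyz',A,degrees=True).as_matrix()
    w=c@Rm.T+np.array(m['eye']); w[d==0]=np.nan
    return p,w
E
python3 - <<'E'
from h import *
for n in('scene','top'):
    p,w=cloud(n);np.savez('c_%s.npz'%n,p=p,w=w);cv2.imwrite('pics/%s0.png'%n,p[...,::-1])
    print(arm.camera_model(n), np.nanpercentile(w[...,2],[5,25,50,75]))
print(arm.observe())
E
```

```text
pics
{'mtx': array([[385.70101273,   0.        , 255.7516375 ],
       [  0.        , 385.70101273, 190.72007981],
       [  0.        ,   0.        ,   1.        ]]), 'eye': array([ 1.0443965 , -0.76767785,  0.7921761 ]), 'attitude': array([-126.45092195,    0.30227287,   35.17075534])} [-0.74970844 -0.01225343  0.00169814  0.07064735]
{'mtx': array([[368.74886276,   0.        , 257.33170744],
       [  0.        , 368.74886276, 190.72401403],
       [  0.        ,   0.        ,   1.        ]]), 'eye': array([0.39655127, 0.03006712, 1.13274345]), 'attitude': array([-174.27516317,   -2.0417639 ,  -88.79103851])} [-0.62375908 -0.00093748  0.00168695  0.02766719]
{'time_s': 0.1, 'joints': array([-8.71527485e+01,  1.40819967e+01,  8.93160205e+01, -1.11534748e-03,
        7.67013818e+01, -9.97279597e+00]), 'qvel': array([ 0.09868808, -0.1305536 , -0.19902483, -0.07951955,  0.00962604,
       -0.04502035]), 'joint_efforts': array([ 2.49470568e-04, -4.16913342e+01, -3.15525413e+01,  6.86174654e-02,
        3.10008007e-02, -6.01228089e-05]), 'position': array([ 0.14422862, -0.63325323,  0.20445245]), 'eef_rot': array([-1.79901915e+02, -1.61453742e-02,  1.28202911e+01]), 'force': array([ 0.69354263, -0.1846428 ,  0.26332801]), 'wrist_torque': array([ 0.03604138, -0.04082896, -0.04599984]), 'finger_force': 0.0, 'grip_width': 0.09386153381244111}
```

View pics/scene0.png

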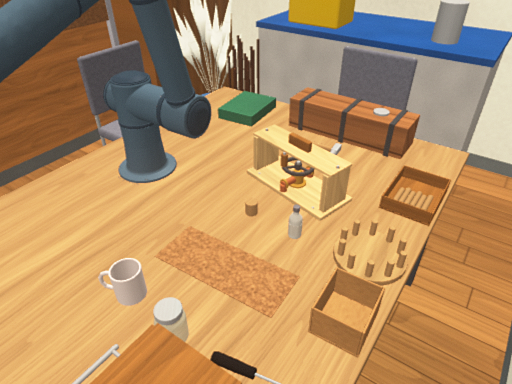

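View pics/top0.png

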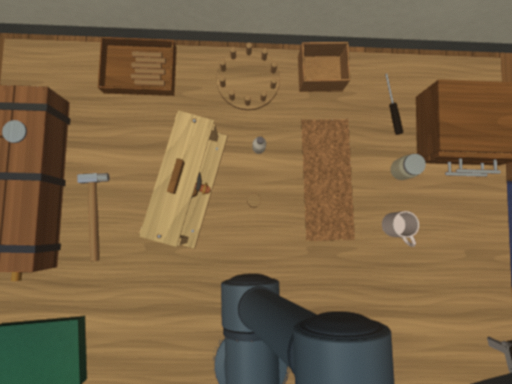

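The scene picture shows the covered stand with its bar at about (300,143) and the mat at (228,268). In the top picture the bar is at (175,176), the mat centre at (327,180), the glue at (259,144), the spool at (252,201), and part of the wheel shows near (203,187).

```bash
python3 - <<'E'
from h import *
def fit(pts,l):
    (c,s,a)=cv2.minAreaRect((pts*1000).astype(np.float32)); b=cv2.boxPoints((c,s,a))
    e=[b[1]-b[0],b[2]-b[1]];e=max(e,key=np.linalg.norm)
    print(l,len(pts),np.round(c,1),np.round(s,1),'yaw',round(np.degrees(np.arctan2(e[1],e[0]))%180,1))
for n in('top','scene'):
    z=np.load('c_%s.npz'%n);p=z['p'];w=z['w']
    hsv=cv2.cvtColor(p,cv2.COLOR_RGB2HSV)
    X=w[...,:2];Z=w[...,2]
    near=(abs(X[...,0]-.45)<.25)&(abs(X[...,1]-.23)<.22)
    m=near&(Z>.183)&(Z<.205); fit(X[m],n+' bar');print(np.median(Z[m]))
    m=near&(Z>.152)&(Z<.165); fit(X[m],n+' cover')
    m=near&(Z>.09)&(Z<.145);print('wheel-level',np.round(np.nanmean(w[m],0),3),m.sum())
    m=(abs(Z)<.015)&(hsv[...,1]>110)&(abs(X[...,1]+.15)<.25)&(abs(X[...,0]-.5)<.25)
    m=m.astype(np.uint8);m=cv2.morphologyEx(m,cv2.MORPH_OPEN,np.ones((3,3)));k,lab,st,_=cv2.connectedComponentsWithStats(m)
    i=1+np.argmax(st[1:,4]);fit(X[lab==i],n+' mat')
z=np.load('c_top.npz');w=z['w']
for l,u,v in(('mug',401,222),('jar',408,165),('glue',259,144),('spool',252,201),('mat',327,180),('bar',175,176),('handle',205,188)):print(l,np.round(w[v,u],3))
p=z['p'][95:260,130:290];cv2.imwrite('pics/crop.png',cv2.resize(p[...,::-1],None,fx=3.5,fy=3.5,interpolation=3))
E
```

```text
top bar 266 [526.8 210.9] [19.1 89.6] yaw 165.7
0.19348052105021485
top cover 4678 [527.  210.2] [104.9 350.1] yaw 166.1
wheel-level [0.519 0.16  0.112] 145
top mat 25211 [ 500. -150.] [500.  499.9] yaw 90.0
scene bar 141 [525.1 207.9] [20.  92.6] yaw 167.0
0.19209565736510315
scene cover 1614 [524.6 209.4] [106.9 353.4] yaw 165.9
wheel-level [0.559 0.176 0.113] 774
scene mat 20547 [ 500. -150.] [499.8 500. ] yaw 180.0
mug [ 0.424 -0.454  0.005]
jar [ 0.585 -0.435  0.103]
glue [ 0.638 -0.007  0.085]
spool [0.475 0.009 0.046]
mat [nan nan nan]
bar [0.524 0.209 0.197]
handle [0.509 0.147 0.057]
```

View pics/crop.png

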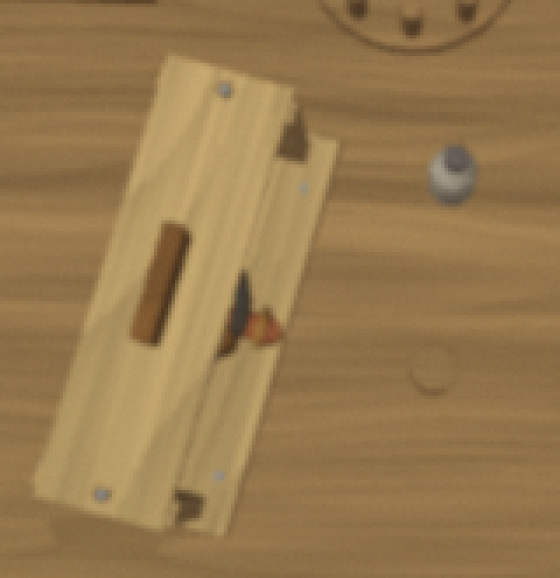

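```bash
python3 - <<'E'
from h import *
z=np.load('c_top.npz');p=z['p'];m=arm.camera_model('top');K=m['mtx'];Rm=R.from_euler('xyz',m['attitude'],degrees=True).as_matrix()
sub=cv2.cvtColor(p,cv2.COLOR_RGB2LAB).astype(int);ref=np.median(sub[130:230,310:345].reshape(-1,3),0)
tab=np.median(sub[180:240,262:292].reshape(-1,3),0);print(ref,tab)
k=cv2.blur((np.linalg.norm(sub-ref,axis=2)<np.linalg.norm(sub-tab,axis=2)).astype(np.float32),(5,5))>.5
k[:100]=0;k[260:]=0;k[:,:285]=0;k[:,370:]=0
n,lab,st,_=cv2.connectedComponentsWithStats(k.astype(np.uint8));i=1+np.argmax(st[1:,4]);v,u=np.nonzero(lab==i)
d=np.stack([(u-K[0,2])/K[0,0],(v-K[1,2])/K[1,1],np.ones(len(u))],1)@Rm.T
P=(m['eye']+d*((.003-m['eye'][2])/d[:,2])[:,None])[:,:2]
print(cv2.minAreaRect((P*1000).astype(np.float32)),P.mean(0))
E
```

```text
[108. 139. 154.] [128. 135. 156.]
((552.7953491210938, -227.13409423828125), (382.805908203125, 265.6192932128906), 1.8226304054260254) [ 0.55442983 -0.22518304]
```

```bash
python3 - <<'E'
from h import *
m=arm.camera_model('top');K=m['mtx'];Rm=R.from_euler('xyz',m['attitude'],degrees=True).as_matrix()
u,v=np.array([(302,120),(348,120),(354,240),(306,240)]).T
d=np.stack([(u-K[0,2])/K[0,0],(v-K[1,2])/K[1,1],np.ones(len(u))],1)@Rm.T
P=(m['eye']+d*((.003-m['eye'][2])/d[:,2])[:,None])[:,:2]
print(P.round(3),P.mean(0)); e=P[0]+P[1]-P[2]-P[3];print(np.degrees(np.arctan2(e[1],e[0])))
print(np.linalg.norm(P-np.roll(P,1,0),axis=1))
t=np.array([.526,.210,.30]);o=arm.observe();T=R.from_euler('xyz',o['eef_rot'],degrees=True).as_matrix();print(T.T@(t-o['position'])*100)
E
```

```text
[[ 0.738 -0.144]
 [ 0.743 -0.291]
 [ 0.366 -0.308]
 [ 0.363 -0.16 ]] [ 0.55267668 -0.22552731]
2.4999767179685515
[0.3756037  0.14656527 0.37736627 0.14808454]
[ 55.9393725  -73.76811381  -9.41272153]
```

>>> send_rows(increments=[{"delta_pos":[2.5,-3.3,-0.5],"twist":0,"hand":1},{"delta_pos":[5,-6.6,-1],"twist":0,"hand":1},{"delta_pos":[7.5,-9.9,-1.5],"twist":0,"hand":1},{"delta_pos":[10,-13.2,-2],"twist":0,"hand":1},{"delta_pos":[12.5,-16.5,-2.5],"twist":0,"hand":1}])

```text
time_s: 0.6
position: [0.2299, -0.4433, 0.23]
eef_rot: [-179.9, -0.0, 12.8]
force: [1.3, 0.4, 0.5]
grip_width: 0.0943
finger_force: 0.0
```

>>> send_rows(increments=[{"delta_pos":[2.5,-3.3,-0.5],"twist":0,"hand":1},{"delta_pos":[5,-6.6,-1],"twist":0,"hand":1},{"delta_pos":[7.5,-9.9,-1.5],"twist":0,"hand":1},{"delta_pos":[10,-13.2,-2],"twist":0,"hand":1},{"delta_pos":[12.5,-16.5,-2.5],"twist":0,"hand":1}])

```text
time_s: 1.1
position: [0.315, -0.2548, 0.2553]
eef_rot: [-180.0, -0.0, 12.8]
force: [0.8, 0.3, -0.3]
grip_width: 0.0938
finger_force: 0.0
```

>>> send_rows(increments=[{"delta_pos":[2.5,-3.3,-0.5],"twist":0,"hand":1},{"delta_pos":[5,-6.6,-1],"twist":0,"hand":1},{"delta_pos":[7.5,-9.9,-1.5],"twist":0,"hand":1},{"delta_pos":[10,-13.2,-2],"twist":0,"hand":1},{"delta_pos":[12.5,-16.5,-2.5],"twist":0,"hand":1}])

```text
time_s: 1.6
position: [0.4002, -0.0661, 0.2805]
eef_rot: [180.0, -0.0, 12.8]
force: [1.0, 0.8, 0.0]
grip_width: 0.094
finger_force: 0.0
```

>>> send_rows(increments=[{"delta_pos":[2.5,-3.3,-0.5],"twist":0,"hand":1},{"delta_pos":[5,-6.6,-1],"twist":0,"hand":1},{"delta_pos":[7.5,-9.9,-1.5],"twist":0,"hand":1},{"delta_pos":[10,-13.2,-2],"twist":0,"hand":1},{"delta_pos":[12.5,-16.5,-2.5],"twist":0,"hand":1}])

```text
time_s: 2.1
position: [0.4855, 0.1226, 0.3053]
eef_rot: [180.0, 0.0, 12.8]
force: [0.3, -1.2, 0.1]
grip_width: 0.0942
finger_force: 0.0
```

>>> send_rows(increments=[{"delta_pos":[2.5,-3.3,0],"twist":0.1,"hand":1},{"delta_pos":[5,-6.6,0],"twist":0.2,"hand":1},{"delta_pos":[5.9,-7.8,0],"twist":0.32,"hand":1},{"delta_pos":[5.9,-7.8,0],"twist":0.46,"hand":1},{"delta_pos":[5.9,-7.8,0],"twist":0.468,"hand":1}])

```text
time_s: 2.6
position: [0.5253, 0.2104, 0.3047]
eef_rot: [180.0, 0.1, -13.9]
force: [-0.3, -0.1, 0.1]
grip_width: 0.0942
finger_force: 0.0
```

```bash
cat >> h.py <<'E'
def go(t,yaw=None):
    o=arm.observe();T=R.from_euler('xyz',o['eef_rot'],degrees=True).as_matrix()
    print(o['time_s'],'pos',o['position'].round(4),'rot',o['eef_rot'].round(2),'F',o['force'].round(1),'w',round(o['grip_width'],4),'ff',round(o['finger_force'],1),'j6',o['joints'][5].round(0))
    print('delta cm',(T.T@(np.array(t)-o['position'])*100).round(2))
E
python3 -c "
from h import *;go([.526,.210,.166])"
```

```text
2.6 pos [0.5253 0.2104 0.3047] rot [ 1.7996e+02  8.0000e-02 -1.3940e+01] F [-0.3 -0.1  0.1] w 0.0942 ff 0.0 j6 114.0
delta cm [1.000e-01 1.000e-02 1.387e+01]
```

>>> send_rows(increments=[{"delta_pos":[0.1,0,4],"twist":0,"hand":1},{"delta_pos":[0.1,0,8],"twist":0,"hand":0.4},{"delta_pos":[0.1,0,11.5],"twist":0,"hand":0.2},{"delta_pos":[0.1,0,13.8],"twist":0,"hand":0.2},{"delta_pos":[0.1,0,13.8],"twist":0,"hand":0.2}])

```text
time_s: 3.1
position: [0.5236, 0.2086, 0.1632]
eef_rot: [179.8, 0.4, -13.9]
force: [0.3, 0.5, -0.1]
grip_width: 0.0651
finger_force: 0.0
```

>>> send_rows(increments=[{"delta_pos":[0,0,0],"twist":0,"hand":-0.4},{"delta_pos":[0,0,0],"twist":0,"hand":-1},{"delta_pos":[0,0,0],"twist":0,"hand":-1},{"delta_pos":[0,0,0],"twist":0,"hand":-1},{"delta_pos":[0,0,0],"twist":0,"hand":-1}], grip_force=40)

```text
time_s: 3.6
position: [0.5269, 0.2097, 0.1682]
eef_rot: [-180.0, -0.1, -14.0]
force: [-0.1, -0.2, 0.6]
grip_width: 0.0258
finger_force: 0.0
```

Still closing; close on, then lift straight up.

>>> send_rows(increments=[{"delta_pos":[0,0,0],"twist":0,"hand":-1},{"delta_pos":[0,0,0],"twist":0,"hand":-1},{"delta_pos":[0,0,0],"twist":0,"hand":-1},{"delta_pos":[0,0,-0.5],"twist":0,"hand":-1},{"delta_pos":[0,0,-1],"twist":0,"hand":-1}])

```text
time_s: 4.1
position: [0.5257, 0.2094, 0.1767]
eef_rot: [179.9, 0.1, -14.0]
force: [0.0, -0.7, -3.4]
grip_width: 0.0178
finger_force: 40.0
```

>>> send_rows(increments=[{"delta_pos":[0,0,-1],"twist":0,"hand":-1},{"delta_pos":[0,0,-2],"twist":0,"hand":-1},{"delta_pos":[0,0,-3],"twist":0,"hand":-1},{"delta_pos":[0,0,-4],"twist":0,"hand":-1},{"delta_pos":[0,0,-5],"twist":0,"hand":-1}])

```text
time_s: 4.6
position: [0.5266, 0.2096, 0.2286]
eef_rot: [-180.0, -0.0, -14.0]
force: [-0.4, -0.2, -2.2]
grip_width: 0.0177
finger_force: 40.0
```

```bash
python3 - <<'E'
from h import *
p,w=cloud('scene');np.savez('c2.npz',p=p,w=w);cv2.imwrite('pics/lift.png',p[...,::-1]);go([.5527,-.2255,.226])
E
```

```text
4.65 pos [0.5276 0.2099 0.2306] rot [-179.91   -0.2   -13.99] F [ 0.   0.4 -1.7] w 0.0176 ff 40.0 j6 114.0
delta cm [12.95 41.64  0.44]
```

View pics/lift.png

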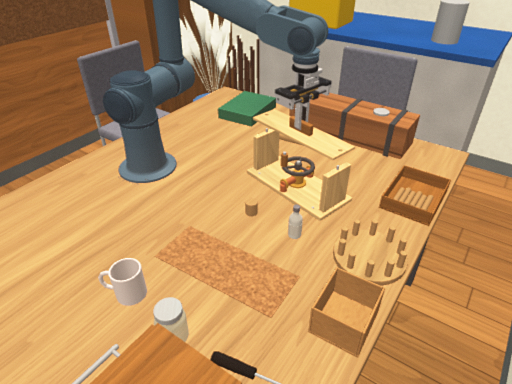

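The cover hangs level from the bar at (303,133), clear of the pins; the handle shows at (284,158). Now I carry it over to the mat.

>>> send_rows(increments=[{"delta_pos":[1,3.2,0],"twist":0,"hand":-1},{"delta_pos":[2.3,7.4,0],"twist":0,"hand":-1},{"delta_pos":[3.6,11.6,0],"twist":0,"hand":-1},{"delta_pos":[4.9,15.8,0],"twist":0,"hand":-1},{"delta_pos":[6.2,20,0],"twist":0,"hand":-1}])

```text
time_s: 5.15
position: [0.5381, -0.0011, 0.2278]
eef_rot: [-180.0, -0.0, -14.0]
force: [0.7, -0.7, -3.5]
grip_width: 0.0177
finger_force: 40.0
```

>>> send_rows(increments=[{"delta_pos":[1.3,4.2,0],"twist":0,"hand":-1},{"delta_pos":[2.6,8.4,0],"twist":0,"hand":-1},{"delta_pos":[3.9,12.6,0],"twist":0,"hand":-1},{"delta_pos":[5.2,16.8,0],"twist":0,"hand":-1},{"delta_pos":[6.2,20,0],"twist":0,"hand":-1}])

```text
time_s: 5.65
position: [0.5499, -0.2111, 0.2277]
eef_rot: [180.0, -0.0, -14.1]
force: [-0.5, -0.2, -2.4]
grip_width: 0.0174
finger_force: 40.0
```

>>> send_rows(increments=[{"delta_pos":[0.3,1,0],"twist":-0.08,"hand":-1},{"delta_pos":[0.6,1.6,0],"twist":-0.16,"hand":-1},{"delta_pos":[0.6,1.6,0],"twist":-0.24,"hand":-1},{"delta_pos":[0.6,1.6,0],"twist":-0.288,"hand":-1},{"delta_pos":[0.6,1.6,0],"twist":-0.288,"hand":-1}])

```text
time_s: 6.15
position: [0.552, -0.2256, 0.2274]
eef_rot: [-180.0, 0.0, 2.5]
force: [0.5, -0.0, -2.9]
grip_width: 0.0178
finger_force: 40.0
```

```bash
python3 - <<'E'
from h import *
go([.5527,-.2255,.022])
p,w=cloud('scene');hs=cv2.cvtColor(p,cv2.COLOR_RGB2HSV);np.savez('c3.npz',p=p,w=w)
cv2.imwrite('pics/s3.png',p[...,::-1])
p,w=cloud('top');np.savez('c3t.npz',p=p,w=w)
X=w
m=(X[...,2]>.17)&(X[...,2]<.235)&(abs(X[...,0]-.55)<.25)&(abs(X[...,1]+.22)<.15)
print(np.percentile(X[m][:,2],[5,25,50,75,95]))
c=p[100:250,100:380];cv2.imwrite('pics/t3.png',cv2.resize(c[...,::-1],None,fx=2.8,fy=2.8,interpolation=3))
E
```

```text
6.15 pos [ 0.552  -0.2256  0.2274] rot [-1.7999e+02  1.0000e-02  2.4900e+00] F [ 0.5 -0.  -2.9] w 0.0178 ff 40.0 j6 54.0
delta cm [ 0.07 -0.   20.54]
[0.2147755  0.21664721 0.2177819  0.21892782 0.22054711]
```

View pics/t3.png

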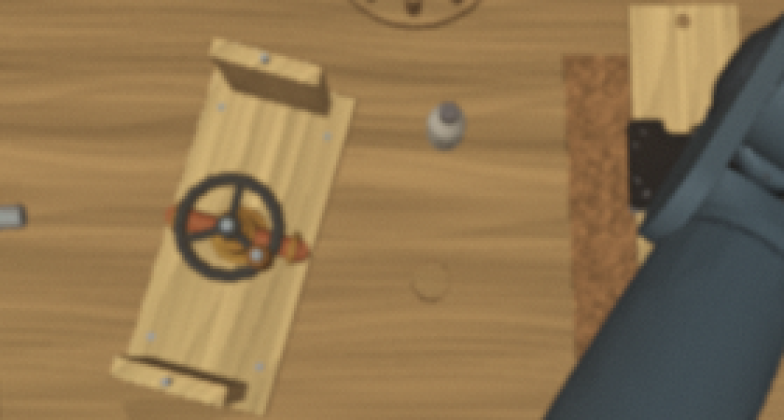

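The top crop shows the cover over the mat (the jaws hide its middle), the wheel hub at (228,226) and the handle's cap at (257,256). Now I lower the cover.

>>> send_rows(increments=[{"delta_pos":[0,0,3],"twist":0,"hand":-1},{"delta_pos":[0,0,7],"twist":0,"hand":-1},{"delta_pos":[0,0,11],"twist":0,"hand":-1},{"delta_pos":[0,0,15],"twist":0,"hand":-1},{"delta_pos":[0,0,18],"twist":0,"hand":-1}])

```text
time_s: 6.75
position: [0.551, -0.2247, 0.0449]
eef_rot: [-179.9, 0.1, 2.5]
force: [-0.3, 0.0, -2.4]
grip_width: 0.0177
finger_force: 40.0
```

>>> send_rows(increments=[{"delta_pos":[0,0,1],"twist":0,"hand":-1},{"delta_pos":[0,0,1.7],"twist":0,"hand":-1},{"delta_pos":[0,0,2.1],"twist":0,"hand":-1},{"delta_pos":[0,0,2.4],"twist":0,"hand":-1},{"delta_pos":[0,0,2.4],"twist":0,"hand":-1}])

```text
time_s: 7.25
position: [0.5528, -0.2259, 0.0245]
eef_rot: [179.9, -0.1, 2.5]
force: [0.6, 0.0, -3.1]
grip_width: 0.018
finger_force: 40.0
```

```bash
python3 - <<'E'
from h import *
go([.5527,-.2255,.0206])
w=np.load('c3t.npz')['w'];p=np.load('c3t.npz')['p'];m=arm.camera_model('top');K=m['mtx'];Rm=R.from_euler('xyz',m['attitude'],degrees=True).as_matrix()
def ray(u,v,z):
    d=Rm@np.array([(u-K[0,2])/K[0,0],(v-K[1,2])/K[1,1],1]);return (m['eye']+d*((z-m['eye'][2])/d[2]))[:2]
s=lambda a,b:(100+a/2.8-.5,100+b/2.8-.5)
h=ray(*s(257,256),.139);c=ray(*s(228,226),.103);print('handle',h,'hub',c,np.linalg.norm(h-c))
mm=(abs(w[...,0]-.526)<.08)&(abs(w[...,1]-.21)<.08)&(w[...,2]>.125)&(w[...,2]<.15)
print('handle top depth',w[mm].mean(0),mm.sum(),w[mm].max(0),w[mm].min(0))
mm=(abs(w[...,0]-.526)<.08)&(abs(w[...,1]-.21)<.08)&(w[...,2]>.08)&(w[...,2]<.098)
x=w[mm];print('rim',cv2.minEnclosingCircle((x[:,:2]*1000).astype(np.float32)))
E
```

```text
7.25 pos [ 0.5528 -0.2259  0.0245] rot [ 1.7994e+02 -9.0000e-02  2.5100e+00] F [ 0.6  0.  -3.1] w 0.018 ff 40.0 j6 54.0
delta cm [-0.01 -0.04  0.39]
handle [0.49202015 0.1746414 ] hub [0.52484995 0.20982746] 0.04812332868743741
handle top depth [0.49191063 0.17248277 0.13948901] 66 [0.50306317 0.18380016 0.14943317] [0.48122549 0.16195349 0.12786879]
rim ((524.5140380859375, 210.08450317382812), 58.52235412597656)
```

>>> send_rows(increments=[{"delta_pos":[0,0,0.2],"twist":0,"hand":-1},{"delta_pos":[0,0,0.4],"twist":0,"hand":-1},{"delta_pos":[0,0,0.4],"twist":0,"hand":-0.3},{"delta_pos":[0,0,0.4],"twist":0,"hand":0},{"delta_pos":[0,0,0.4],"twist":0,"hand":0}])

```text
time_s: 7.75
position: [0.5524, -0.2257, 0.0199]
eef_rot: [180.0, -0.0, 2.5]
force: [-0.0, -0.1, -0.0]
grip_width: 0.0384
finger_force: 0.0
```

>>> send_rows(increments=[{"delta_pos":[0,0,0],"twist":0,"hand":0},{"delta_pos":[0,0,0],"twist":0,"hand":0},{"delta_pos":[0,0,-2],"twist":0,"hand":0},{"delta_pos":[0,0,-6],"twist":0,"hand":0},{"delta_pos":[0,0,-10],"twist":0,"hand":0.2}])

```text
time_s: 8.25
position: [0.5513, -0.225, 0.1197]
eef_rot: [-179.9, 0.1, 2.5]
force: [0.1, -0.2, -0.1]
grip_width: 0.0521
finger_force: 0.0
```

>>> send_rows(increments=[{"delta_pos":[0,0,-4],"twist":0,"hand":0.2},{"delta_pos":[0,0,-8],"twist":0,"hand":0.2},{"delta_pos":[0,0,-12],"twist":0,"hand":0.2},{"delta_pos":[0,0,-15],"twist":0,"hand":0.2},{"delta_pos":[0,0,-15],"twist":0,"hand":0.2}])

```text
time_s: 8.75
position: [0.5543, -0.2268, 0.2754]
eef_rot: [179.7, -0.5, 2.5]
force: [-0.4, -0.5, 0.3]
grip_width: 0.0566
finger_force: 0.0
```

```bash
python3 - <<'E'
from h import *
go([.492,.1735,.20])
p,w=cloud('scene');cv2.imwrite('pics/s4.png',p[...,::-1])
m=(abs(w[...,0]-.5527)<.22)&(abs(w[...,1]+.2255)<.09)&(w[...,2]>.007)&(w[...,2]<.017)
print(cv2.minAreaRect((w[m][:,:2]*1000).astype(np.float32)),np.percentile(w[m][:,2],[5,50,95]))
E
```

```text
8.75 pos [ 0.5543 -0.2268  0.2754] rot [179.66  -0.48   2.52] F [-0.4 -0.5  0.3] w 0.0566 ff 0.0 j6 54.0
delta cm [ -4.52 -40.31   7.27]
((552.4213256835938, -227.45875549316406), (368.520751953125, 146.397216796875), 3.5361814498901367) [0.00895492 0.0116006  0.01409812]
```

View pics/s4.png

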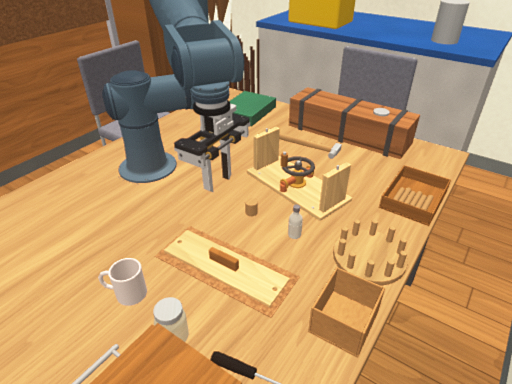

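The picture shows the cover flat on the mat, bar up, at (227,263), and the stand open with the handle at (284,158). Next is the handle.

>>> send_rows(increments=[{"delta_pos":[-0.4,-4,0],"twist":0,"hand":0.2},{"delta_pos":[-0.8,-8,0],"twist":0,"hand":0.2},{"delta_pos":[-1.3,-12,1],"twist":0,"hand":0.2},{"delta_pos":[-1.7,-16,2],"twist":0,"hand":0.2},{"delta_pos":[-2.1,-20,3],"twist":0,"hand":0.2}])

```text
time_s: 9.3
position: [0.5207, -0.0248, 0.2367]
eef_rot: [-179.9, 0.2, 2.5]
force: [0.3, 0.3, 0.3]
grip_width: 0.0563
finger_force: 0.0
```

>>> send_rows(increments=[{"delta_pos":[-0.4,-4.2,1],"twist":0,"hand":0.2},{"delta_pos":[-0.8,-8.4,2],"twist":0,"hand":0.2},{"delta_pos":[-1.3,-12.6,3],"twist":0,"hand":0.2},{"delta_pos":[-1.8,-16.8,4],"twist":0,"hand":0.2},{"delta_pos":[-2.2,-20.2,5],"twist":0,"hand":0.2}])

```text
time_s: 9.8
position: [0.4894, 0.1761, 0.1867]
eef_rot: [180.0, 0.2, 2.6]
force: [0.7, -0.7, -0.4]
grip_width: 0.0566
finger_force: 0.0
```

>>> send_rows(increments=[{"delta_pos":[0,0,0],"twist":0,"hand":0.2},{"delta_pos":[0,0,0],"twist":0,"hand":0.2}])

```text
time_s: 10.0
position: [0.4902, 0.1744, 0.1875]
eef_rot: [180.0, 0.2, 2.6]
force: [0.3, 0.0, 0.0]
grip_width: 0.0563
finger_force: 0.0
```

```bash
python3 -c "
from h import *
go([.492,.1735,.106])"
```

```text
10.0 pos [0.4902 0.1744 0.1875] rot [179.96   0.2    2.59] F [0.3 0.  0. ] w 0.0563 ff 0.0 j6 95.0
delta cm [0.2  0.09 8.15]
```

>>> send_rows(increments=[{"delta_pos":[0.1,0.1,3],"twist":0,"hand":0.2},{"delta_pos":[0.1,0.1,6],"twist":0,"hand":0.2},{"delta_pos":[0.1,0.1,8.1],"twist":0,"hand":0.2},{"delta_pos":[0.1,0.1,8.1],"twist":0,"hand":0.0},{"delta_pos":[0.1,0.1,8.1],"twist":0,"hand":-0.4}], grip_force=40)

```text
time_s: 10.5
position: [0.4929, 0.1723, 0.1087]
eef_rot: [180.0, 0.0, 2.4]
force: [0.2, 0.7, 0.3]
grip_width: 0.0439
finger_force: 0.0
```

>>> send_rows(increments=[{"delta_pos":[0,0,0],"twist":0,"hand":-1},{"delta_pos":[0,0,0],"twist":0,"hand":-1},{"delta_pos":[0,0,0],"twist":0,"hand":-1},{"delta_pos":[0,0,0],"twist":0,"hand":-1},{"delta_pos":[0,0,0],"twist":0,"hand":-1}])

```text
time_s: 11.0
position: [0.4936, 0.1735, 0.1098]
eef_rot: [-180.0, -0.1, 2.5]
force: [0.2, 0.6, 6.0]
grip_width: 0.0233
finger_force: 40.0
```

```bash
python3 -c "
from h import *
go([.492,.1735,.106])
o=arm.observe();d=o['position'][:2]-[.525,.21];print(np.hypot(*d),np.degrees(np.arctan2(d[1],d[0])))
y=np.radians(2.5);X=np.array([np.cos(y),np.sin(y)]);Y=np.array([np.sin(y),-np.cos(y)])
# rows of -22deg per step, shifts in cm from each call's start
a0=np.degrees(np.arctan2(.1735-.21,.492-.525))
for c in range(5):
    print(c,[ [round(float(v),1) for v in (lambda e:(e@X,e@Y))(5*(np.array([np.cos(b),np.sin(b)])-np.array([np.cos(s),np.sin(s)])))] for s in [np.radians(a0-100*c)] for b in np.radians(a0-100*c-20*np.arange(1,6))])
"
```

```text
11.0 pos [0.4936 0.1735 0.1098] rot [-1.7999e+02 -1.4000e-01  2.5200e+00] F [0.2 0.6 6. ] w 0.0233 ff 40.0 j6 94.0
delta cm [-0.16 -0.01  0.38]
0.04817656303931497 -130.6861168806626
0 [[-1.0, -1.4], [-1.5, -3.1], [-1.3, -4.8], [-0.6, -6.4], [0.6, -7.6]]
1 [[1.6, -0.7], [3.3, -0.9], [5.0, -0.5], [6.4, 0.5], [7.4, 1.9]]
2 [[0.5, 1.7], [0.3, 3.4], [-0.4, 5.0], [-1.6, 6.2], [-3.2, 7.0]]
3 [[-1.7, 0.2], [-3.4, -0.3], [-4.8, -1.3], [-5.8, -2.7], [-6.3, -4.4]]
4 [[0.1, -1.7], [0.9, -3.3], [2.1, -4.5], [3.7, -5.3], [5.4, -5.5]]
```

>>> send_rows(increments=[{"delta_pos":[-1.0,-1.4,0],"twist":0,"hand":-1},{"delta_pos":[-1.5,-3.1,0],"twist":0,"hand":-1},{"delta_pos":[-1.3,-4.8,0],"twist":0,"hand":-1},{"delta_pos":[-0.6,-6.4,0],"twist":0,"hand":-1},{"delta_pos":[0.6,-7.6,0],"twist":0,"hand":-1}])

```text
time_s: 11.5
position: [0.4956, 0.2497, 0.1098]
eef_rot: [179.9, -0.1, 2.6]
force: [0.6, -6.8, 6.8]
grip_width: 0.023
finger_force: 40.0
```

```bash
cat >> h.py <<'E'
def wh(c=(.525,.21)):
    go([.492,.1735,.106]);o=arm.observe();d=o['position'][:2]-np.array(c);a=np.degrees(np.arctan2(d[1],d[0]))
    print('r',np.hypot(*d).round(4),'ang',a.round(1)); return a
def arc(start,steps,c=(.525,.21),r=.05,cmd=None):
    "shifts in cm (tool axes at yaw 2.5) from position cmd along angles start+steps"
    y=np.radians(2.5);B=np.array([[np.cos(y),np.sin(y)],[np.sin(y),-np.cos(y)]])
    p0=np.array(c)+r*np.array([np.cos(np.radians(start)),np.sin(np.radians(start))]) if cmd is None else np.array(cmd)
    b=np.radians(start+np.array(steps));P=np.array(c)+r*np.stack([np.cos(b),np.sin(b)],1)
    print(((P-p0)@B.T*100).round(1).tolist())
E
python3 -c "
from h import *
wh()"
```

```text
11.5 pos [0.4956 0.2497 0.1098] rot [ 1.7989e+02 -6.0000e-02  2.5900e+00] F [ 0.6 -6.8  6.8] w 0.023 ff 40.0 j6 103.0
delta cm [-0.71  7.6   0.4 ]
r 0.0494 ang 126.5
```

>>> send_rows(increments=[{"delta_pos":[1.6,-0.7,0],"twist":0,"hand":-1},{"delta_pos":[3.3,-0.9,0],"twist":0,"hand":-1},{"delta_pos":[5.0,-0.5,0],"twist":0,"hand":-1},{"delta_pos":[6.4,0.5,0],"twist":0,"hand":-1},{"delta_pos":[7.4,1.9,0],"twist":0,"hand":-1}])

```text
time_s: 12.0
position: [0.5709, 0.2349, 0.1098]
eef_rot: [-179.9, -0.1, 2.6]
force: [-4.9, 0.3, 8.6]
grip_width: 0.0234
finger_force: 40.0
```

>>> send_rows(increments=[{"delta_pos":[0.5,1.7,0],"twist":0,"hand":-1},{"delta_pos":[0.4,2.6,0],"twist":0,"hand":-1},{"delta_pos":[0.3,3.4,0],"twist":0,"hand":-1},{"delta_pos":[0.0,4.2,0],"twist":0,"hand":-1}])

```text
time_s: 12.4
position: [0.5734, 0.1919, 0.1099]
eef_rot: [-180.0, -0.2, 2.5]
force: [3.0, 3.1, 6.2]
grip_width: 0.0235
finger_force: 40.0
```

```bash
python3 -c "
from h import *
wh()
arc(-22.1,[-10,-28,-48,-68,-78],cmd=np.array([.525,.21])+.05*np.array([np.cos(np.radians(-22)),np.sin(np.radians(-22))]))"
```

```text
12.4 pos [0.5734 0.1919 0.1099] rot [-179.95   -0.24    2.52] F [3.  3.1 6.2] w 0.0235 ff 40.0 j6 95.0
delta cm [-8.21  1.48  0.35]
r 0.0516 ang -20.5
[[-0.4, 0.8], [-1.5, 1.9], [-3.1, 2.7], [-4.8, 2.9], [-5.6, 2.8]]
```

>>> send_rows(increments=[{"delta_pos":[-0.4,0.8,0],"twist":0,"hand":-1},{"delta_pos":[-1.5,1.9,0],"twist":0,"hand":-1},{"delta_pos":[-3.1,2.7,0],"twist":0,"hand":-1},{"delta_pos":[-4.8,2.9,0],"twist":0,"hand":-1},{"delta_pos":[-5.6,2.8,0],"twist":0,"hand":-1}])

```text
time_s: 12.9
position: [0.5175, 0.1615, 0.1098]
eef_rot: [-180.0, -0.2, 2.5]
force: [4.4, 3.6, 5.1]
grip_width: 0.0232
finger_force: 40.0
```

```bash
python3 -c "
from h import *
a=wh()
arc(-100,[-20,-40,-60,-70,-80])
arc(-180,[-6,-10,-14,-18,-22])"
```

```text
12.9 pos [0.5175 0.1615 0.1098] rot [-179.95   -0.22    2.49] F [4.4 3.6 5.1] w 0.0232 ff 40.0 j6 93.0
delta cm [-2.5  -1.31  0.38]
r 0.0491 ang -98.7
[[-1.6, -0.7], [-2.9, -1.8], [-3.7, -3.4], [-3.9, -4.2], [-3.9, -5.1]]
[[0.1, -0.5], [0.1, -0.9], [0.2, -1.2], [0.3, -1.5], [0.4, -1.9]]
```

>>> send_rows(increments=[{"delta_pos":[-1.6,-0.7,0],"twist":0,"hand":-1},{"delta_pos":[-2.9,-1.8,0],"twist":0,"hand":-1},{"delta_pos":[-3.7,-3.4,0],"twist":0,"hand":-1},{"delta_pos":[-3.9,-4.2,0],"twist":0,"hand":-1},{"delta_pos":[-3.9,-5.1,0],"twist":0,"hand":-1}])

```text
time_s: 13.4
position: [0.477, 0.2102, 0.1098]
eef_rot: [179.9, -0.2, 2.6]
force: [2.4, -3.2, 7.4]
grip_width: 0.0234
finger_force: 40.0
```

>>> send_rows(increments=[{"delta_pos":[0.1,-0.5,0],"twist":0,"hand":-1},{"delta_pos":[0.1,-0.9,0],"twist":0,"hand":-1},{"delta_pos":[0.2,-1.2,0],"twist":0,"hand":-1},{"delta_pos":[0.2,-1.2,0],"twist":0,"hand":-1}])

```text
time_s: 13.8
position: [0.4784, 0.2224, 0.1098]
eef_rot: [179.9, -0.1, 2.6]
force: [1.4, -1.7, 8.3]
grip_width: 0.0231
finger_force: 40.0
```

```bash
python3 -c "
from h import *
a=wh()"
```

```text
13.8 pos [0.4784 0.2224 0.1098] rot [ 1.7993e+02 -1.4000e-01  2.5600e+00] F [ 1.4 -1.7  8.3] w 0.0231 ff 40.0 j6 100.0
delta cm [1.14 4.95 0.39]
r 0.0482 ang 165.1
```

>>> send_rows(increments=[{"delta_pos":[0.1,-0.2,0],"twist":0,"hand":-1},{"delta_pos":[0.2,-0.4,0],"twist":0,"hand":-1},{"delta_pos":[0.2,-0.5,0],"twist":0,"hand":-1},{"delta_pos":[0.2,-0.6,0],"twist":0,"hand":-1},{"delta_pos":[0.2,-0.6,0],"twist":0,"hand":-1}])

```text
time_s: 14.3
position: [0.4787, 0.2234, 0.1097]
eef_rot: [179.3, 0.2, 2.7]
force: [-5.5, -19.9, 17.3]
grip_width: 0.0233
finger_force: 40.0
```

```bash
python3 -c "
from h import *
a=wh()"
```

```text
14.3 pos [0.4787 0.2234 0.1097] rot [179.26   0.21   2.66] F [ -5.5 -19.9  17.3] w 0.0233 ff 40.0 j6 101.0
delta cm [1.1  5.04 0.43]
r 0.0482 ang 163.8
```

The stop is reached: 20 N of tangential reaction at about 165°. I'm now computing the path for two turns counterclockwise.

```bash
python3 - <<'E'
from h import *
y=np.radians(2.5);B=np.array([[np.cos(y),np.sin(y)],[np.sin(y),-np.cos(y)]])
f=lambda a:B@np.array([np.cos(np.radians(a)),np.sin(np.radians(a))])*5+B@np.array([.05,.03])
cur=f(166)+np.array([.2,-.6])
a=166
for n in range(8):
    st=[20]*5 if n<7 else [10,8,2,1,0]
    rows=[]
    for s in st:
        a+=s; rows.append((f(a)-cur).round(1))
    cur=cur+rows[-1]; print(a,[r.tolist() for r in rows])
E
```

```text
266 [[-0.4, 2.3], [0.0, 4.0], [1.0, 5.5], [2.4, 6.5], [4.0, 7.0]]
366 [[1.8, -0.1], [3.4, -0.8], [4.6, -2.0], [5.4, -3.6], [5.6, -5.3]]
466 [[-0.4, -1.7], [-1.4, -3.1], [-2.8, -4.2], [-4.4, -4.6], [-6.2, -4.5]]
566 [[-1.6, 0.7], [-2.8, 1.8], [-3.6, 3.4], [-3.8, 5.1], [-3.4, 6.8]]
666 [[1.0, 1.5], [2.4, 2.5], [4.0, 3.0], [5.8, 2.9], [7.4, 2.2]]
766 [[1.2, -1.2], [2.0, -2.8], [2.2, -4.5], [1.8, -6.2], [0.8, -7.6]]
866 [[-1.4, -1.1], [-3.0, -1.5], [-4.8, -1.4], [-6.4, -0.7], [-7.6, 0.4]]
887 [[-0.5, 0.8], [-0.7, 1.4], [-0.8, 1.6], [-0.8, 1.7], [-0.8, 1.7]]
```

>>> send_rows(increments=[{"delta_pos":[-0.4,2.3,0],"twist":0,"hand":-1},{"delta_pos":[0,4,0],"twist":0,"hand":-1},{"delta_pos":[1,5.5,0],"twist":0,"hand":-1},{"delta_pos":[2.4,6.5,0],"twist":0,"hand":-1},{"delta_pos":[4,7,0],"twist":0,"hand":-1}])

```text
time_s: 14.8
position: [0.5222, 0.1607, 0.1098]
eef_rot: [-179.9, 0.0, 2.5]
force: [-2.6, 8.4, 10.4]
grip_width: 0.0234
finger_force: 40.0
```

>>> send_rows(increments=[{"delta_pos":[1.8,-0.1,0],"twist":0,"hand":-1},{"delta_pos":[3.4,-0.8,0],"twist":0,"hand":-1},{"delta_pos":[4.6,-2,0],"twist":0,"hand":-1},{"delta_pos":[5.4,-3.6,0],"twist":0,"hand":-1},{"delta_pos":[5.6,-5.3,0],"twist":0,"hand":-1}])

```text
time_s: 15.3
position: [0.577, 0.215, 0.1098]
eef_rot: [179.8, -0.1, 2.5]
force: [-2.2, -4.0, 11.1]
grip_width: 0.023
finger_force: 40.0
```

```bash
python3 -c "
from h import *
a=wh((.526,.2103))"
```

```text
15.3 pos [0.577  0.215  0.1098] rot [ 1.7983e+02 -7.0000e-02  2.5100e+00] F [-2.2 -4.  11.1] w 0.023 ff 40.0 j6 98.0
delta cm [-8.67  3.78  0.38]
r 0.0512 ang 5.3
```

Tracking well; continue.

>>> send_rows(increments=[{"delta_pos":[-0.4,-1.7,0],"twist":0,"hand":-1},{"delta_pos":[-1.4,-3.1,0],"twist":0,"hand":-1},{"delta_pos":[-2.8,-4.2,0],"twist":0,"hand":-1},{"delta_pos":[-4.4,-4.6,0],"twist":0,"hand":-1},{"delta_pos":[-6.2,-4.5,0],"twist":0,"hand":-1}])

```text
time_s: 15.8
position: [0.5129, 0.2588, 0.1098]
eef_rot: [-180.0, -0.3, 2.6]
force: [4.2, -4.6, 6.4]
grip_width: 0.0237
finger_force: 40.0
```

>>> send_rows(increments=[{"delta_pos":[-1.6,0.7,0],"twist":0,"hand":-1},{"delta_pos":[-2.8,1.8,0],"twist":0,"hand":-1},{"delta_pos":[-3.6,3.4,0],"twist":0,"hand":-1},{"delta_pos":[-3.8,5.1,0],"twist":0,"hand":-1},{"delta_pos":[-3.4,6.8,0],"twist":0,"hand":-1}])

```text
time_s: 16.3
position: [0.4816, 0.1893, 0.1099]
eef_rot: [-179.9, -0.2, 2.5]
force: [6.3, 6.5, 2.8]
grip_width: 0.0231
finger_force: 40.0
```

>>> send_rows(increments=[{"delta_pos":[1,1.5,0],"twist":0,"hand":-1},{"delta_pos":[2.4,2.5,0],"twist":0,"hand":-1},{"delta_pos":[4,3,0],"twist":0,"hand":-1},{"delta_pos":[5.8,2.9,0],"twist":0,"hand":-1},{"delta_pos":[7.4,2.2,0],"twist":0,"hand":-1}])

```text
time_s: 16.8
position: [0.5558, 0.1696, 0.1097]
eef_rot: [180.0, 0.1, 2.5]
force: [-5.9, 3.0, 12.8]
grip_width: 0.0233
finger_force: 40.0
```

>>> send_rows(increments=[{"delta_pos":[1.2,-1.2,0],"twist":0,"hand":-1},{"delta_pos":[2,-2.8,0],"twist":0,"hand":-1},{"delta_pos":[2.2,-4.5,0],"twist":0,"hand":-1},{"delta_pos":[1.8,-6.2,0],"twist":0,"hand":-1},{"delta_pos":[0.8,-7.6,0],"twist":0,"hand":-1}])

```text
time_s: 17.3
position: [0.5622, 0.2462, 0.1099]
eef_rot: [179.9, -0.3, 2.5]
force: [2.7, -3.5, 7.6]
grip_width: 0.0234
finger_force: 40.0
```

>>> send_rows(increments=[{"delta_pos":[-1.4,-1.1,0],"twist":0,"hand":-1},{"delta_pos":[-3,-1.5,0],"twist":0,"hand":-1},{"delta_pos":[-4.8,-1.4,0],"twist":0,"hand":-1},{"delta_pos":[-6.4,-0.7,0],"twist":0,"hand":-1},{"delta_pos":[-7.6,0.4,0],"twist":0,"hand":-1}])

```text
time_s: 17.8
position: [0.4857, 0.2391, 0.1099]
eef_rot: [180.0, -0.3, 2.6]
force: [9.3, -2.1, 3.3]
grip_width: 0.0232
finger_force: 40.0
```

>>> send_rows(increments=[{"delta_pos":[-0.5,0.8,0],"twist":0,"hand":-1},{"delta_pos":[-0.7,1.4,0],"twist":0,"hand":-1},{"delta_pos":[-0.8,1.7,0],"twist":0,"hand":-1},{"delta_pos":[-0.8,1.7,0],"twist":0,"hand":-1},{"delta_pos":[-0.8,1.7,0],"twist":0,"hand":-1}])

```text
time_s: 18.3
position: [0.4782, 0.2214, 0.1098]
eef_rot: [180.0, -0.1, 2.5]
force: [1.1, -1.3, 9.6]
grip_width: 0.0233
finger_force: 40.0
```

```bash
python3 - <<'E'
from h import *
wh((.526,.2103))
p,w=cloud('scene');cv2.imwrite('pics/end.png',p[...,::-1])
for i in range(6):
    arm.camera('top');o=arm.observe();print(o['position'].round(4),o['force'].round(1))
E
```

```text
18.3 pos [0.4782 0.2214 0.1098] rot [ 1.7996e+02 -1.3000e-01  2.5300e+00] F [ 1.1 -1.3  9.6] w 0.0233 ff 40.0 j6 100.0
delta cm [1.17 4.85 0.39]
r 0.0491 ang 166.9
[0.4781 0.2214 0.1098] [ 0.3 -1.1  9.1]
[0.4782 0.2214 0.1098] [ 0.8 -0.1  8.4]
[0.4782 0.2214 0.1098] [ 1.4 -1.2  8.9]
[0.4782 0.2214 0.1098] [ 1.1 -1.2  9.3]
[0.4782 0.2214 0.1098] [ 0.9 -1.   8.6]
[0.4782 0.2214 0.1098] [ 0.9 -0.8  8.5]
```

View pics/end.png

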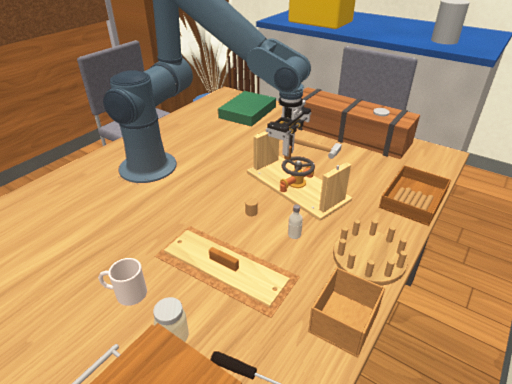

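The last picture shows the handle gripped at about (288,155), the cover on the mat at (227,263), and the glue, spool, mug and jar where they were. The tool is within about 3° of its position at the stop, and still.

```bash
python3 -c "
from rig import arm
print(arm.sign_off())"
```

```text
the job is handed in; nothing more can be done
None
```

The job is handed in, with no verdict returned: the cover lies flat on the mat, bar up; the valve was shut against its stop and backed off two turns (within about 3° by the tool's position); the hand is still gripping the handle.

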